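Lock the pliers into the inspection jig through its L slot

TASK

One of the two steel jigs on the bench has a pair of pliers lying in it. Lock those pliers in: push that jig's black hold-down disc along the long leg of its L-shaped slot to the corner, then round the corner and fully home to the end of the short leg, so that it sits over the pliers' handle. Push with the fingertips against the disc's rim only, without gripping it, straddling it or dragging it from on top; leave the pliers, the empty jig's disc and everything else on the bench where they are, and finish clear of everything.

Things in the scene. Friction and masses are not known exactly. Their poses are not given: they have to be found in the camera images.
- jig_loaded: fixed jig in which the pliers lie: a flat steel box 190 x 150 x 24 mm (x, y, z), origin at the centre of its underside, on the bench. In its 6 mm cover plate is an L-shaped slot 18 mm wide: long leg along x, centreline y = -35 mm, from x -64 to +44; short leg from that +x end towards +y, centreline x = +35 mm, ending at y = +14. 12 mm tall brass studs stand at (-62, 26), (-62, 60), (-88, 43).
- jig_empty: fixed jig without pliers, to be left alone: a flat steel box 190 x 150 x 24 mm (x, y, z), origin at the centre of its underside, on the bench. In its 6 mm cover plate is an L-shaped slot 18 mm wide: long leg along x, centreline y = -35 mm, from x -64 to +44; short leg from that +x end towards +y, centreline x = +35 mm, ending at y = +14. 12 mm tall brass studs stand at (-62, 26), (-62, 60), (-88, 43).
- post_loaded: hold-down captive in the loaded jig's slot, 100 to 210 g: foot 44 mm across, 6.5 thick, under the plate; shaft 14 across; black disc 40 across on top, 28 to 40 mm above the origin (38 to 50 above the bench, 14 clear of the plate). Origin under the foot's centre, z up. Starts in the long leg short of the corner. Slides at 1 to 3 N, stays where left, may tilt 2 degrees; turn about z means nothing.
- slot_corner (a point): on the loaded jig, level with the cover plate's top: where the hold-down's axis stands when pushed as far as it goes along the long leg, its shaft on the slot's middle line in y; jig frame (37, -35, 24) mm
- slot_end (a point): on the loaded jig, level with the cover plate's top: where the hold-down's axis stands when fully home at the end of the short leg; jig frame (35, 7, 24) mm; across the leg it has 2 mm of play either way
- post_empty: the same hold-down in the empty jig; to be left alone
- pliers: the pliers lying loose on the loaded jig's cover plate: orange handles, steel jaws, about 155 mm long, 49 over the handles, 11 thick. Origin underneath on its middle line, 43 mm to the +y side of the jig's centre; handles along the jig's +x. At the end of the short leg the disc passes over the nearer handle with 3 mm to spare.
- oil_bottle: bystander: small upright white bottle, 34 mm across, 80 mm tall, between the jigs. Origin at the centre of its underside
- tape_roll: bystander: clear ring of tape lying flat, 40 mm across, 18 mm tall, between the jigs. Origin at the centre of its underside
- spare_pliers: bystander: red-handled pliers lying on the bench on the robot's side of the jigs, about 150 mm long, 11 mm thick. Origin at the centre of its underside
- battery: bystander: black block 50 x 35 x 22 mm on the robot's side of the jigs. Origin at the centre of its underside
- tub: bystander: clear open tub, 100 mm across, 85 mm tall, to the left of the jigs. Origin at the centre of its underside
- carton: bystander: cardboard box 80 x 100 x 70 mm to the right of the jigs. Origin at the centre of its underside
- brush: bystander: brush lying on the bench beyond the jigs, 160 mm long. Origin at the centre of its underside
Things that resemble listed ones, but are neither listed nor needed, are in the scene too. Leave any green or turquoise look-alike of the jig_loaded alone. Leave any turquoise look-alike of the post_loaded alone.

How it is judged (in metres and radians):
On the way, in this order (a step that is already met when the one before it is completed fails the run):
1. the loaded jig's disc has been pushed along the long leg to the corner (x of post_loaded in the frame of jig_loaded above 0.029 m and y of post_loaded in the frame of jig_loaded below -0.02 m), for 0.1 s.
2. the disc is home at the end of the short leg (x of post_loaded in the frame of jig_loaded above 0.029 m and y of post_loaded in the frame of jig_loaded above 0.003 m), for 0.2 s.
At the end, for the whole second after the job is handed in: the loaded jig's post stands at rest within 4 mm of the end of the short leg (y over 3 mm in the jig's frame, where the end is +7), not lifted; pliers within 8 mm and the empty jig's post within 10 mm of where they began (all of step 2 and x of post_loaded in the frame of jig_loaded below 0.041 m and z of post_loaded in the frame of jig_loaded below 0.014 m and linear speed of post_loaded below 0.01 m/s and distance of pliers from where it was at the start of the episode below 0.008 m and distance of post_empty from where it was at the start of the episode below 0.01 m); the robot touches nothing.
It fails at once if the hold-down was gripped, straddled or dragged from on top (fingers touching it with the grasp point within 12 mm of its axis) (contact force between the fingers and post_loaded above 0.5 N and horizontal distance between the grasp point and post_loaded below 0.012 m).
It fails at once if the hold-down was lifted or levered out (z of post_loaded in the frame of jig_loaded above 0.015 m or angle between post_loaded's own z axis and vertical above 0.17 rad).
It fails at once if the pliers were moved over 8 mm or lifted (distance of pliers from where it was at the start of the episode above 0.008 m).
It fails at once if the empty jig's hold-down was moved over 10 mm (distance of post_empty from where it was at the start of the episode above 0.01 m).
It fails at once if a bystander was moved over 25 mm (distance of any of oil_bottle, tape_roll, spare_pliers, battery, tub, carton, brush from where it was at the start of the episode above 0.025 m).
It also fails if it takes over 48 s, if anything falls off the work surface, if the arm or the gripper's body presses on something with over 40 N, if the wrist force passes 120 N, or if a joint passes its speed limit or range.

ROBOT

A 6-joint arm with a two-finger parallel gripper is mounted at the origin on the work surface. World frame = base frame: x ahead of the robot, y to its left, z up, the work surface at z = 0. Lengths are in mm, angles in rad, forces in N, time in s.
With the tool pointing down it reaches from about 375 to 900 mm from the base axis. Payload 3.1 kg.
Tool frame: the origin (TCP) lies between the finger pads; the fingertips stand 17 mm ahead of it and the grasp point (between the pads) lies 2 mm behind it; z points along the fingers, y is the direction in which the jaws open and shut (so a half turn about z gives the same grasp; the last joint's range is limited). The gripper opens to 87 mm and grips with 3 to 60 N. Pads are 19 mm wide; open, the fingers measure 117 mm over their backs; the gripper's body (75 mm by 190 mm) begins 51 mm behind the grasp point.
Start: joints at [-1.294, 0.527, 1.433, -0, 1.181, -0.178], TCP at [274.57, -561.434, 239.548] pointing down, gripper open.
Joint ranges: [-3.08, 3.08], [-0.75, 2.2], [0.22, 2.44], [-1.43, 4.57], [0, 2.65], [-2.85, 2.85]. Speed limits (rad/s): [2.79, 2.79, 3.14, 3.14, 3.14, 3.14].

INTERFACE

Orientations are given as a unit quaternion [x, y, z, w].
In Python, from station import env gives the robot as it stands.
- The arm moves only by the tool jog_arm, never from a script. Its argument "series" is a list that holds one entry, the list of rows, each a list of 7 numbers: the shift along the world's x, y, z in m, then the turn, a rotation vector about the world's x, y, z in degrees, then the opening in per cent of the stroke, from 0 (shut) to 100 (fully open). In form: [[[tx, ty, tz, wx, wy, wz, grip], ...]]. A call has 1 to 20 rows; each row is the pose to reach, as a shift and turn from the pose commanded when the call began; what a row does not reach only later rows make up. A row lasts 1/12 s, in which the tool goes at most 41.7 mm and 7.16 degrees, less where a joint would pass 70% of its speed; a pose out of reach is approached as far as the arm can. A call with a gripper value outside its range is refused whole. The fingers move at their own pace and stop on an object; "squeeze" is the grip in N (left out, the last holds). Time passes only in rows, so rows that repeat a pose let the fingers close. It gives the time, the measured TCP pose, the force and the opening at its end, in the units of the state.
- env.sense(): the state, without advancing time (a new reading comes with each control period).
- env.capture(name): name is "side" or "top" or "wrist"; returns a dict with "color" (400x640x3 uint8, red, green, blue), "fx", "fy", "cx", "cy" (pixels), "R" (3x3) and "t" (3): a world point X has camera coordinates R X + t. Camera axes: x right, y down, z forward; pixel columns grow to the right and rows downward; lengths in mm; the calibration is good to about 2 mm. A picture is of the moment at which its call begins. There is no depth.
- env.sign_off(): hands the job in, once; it reports no verdict.
The state is a dict: "time_s": time; "qpos": joint angles; "qd": joint speeds; "joint_efforts": joint torques, N m; "tcp_pos": TCP position; "tool_rot": TCP orientation; "force": force on the tool from outside, world axes, zero at the start; "ft_torque": the same for the moment, N m; "grip_width": finger opening in mm.
Only numpy, scipy, OpenCV 4.12 (cv2) and the standard library are available. Lean on these libraries where they do the work, as an engineer would, in place of code of your own. Each camera call takes 0.05 s, during which the arm holds its last target. There are 200 camera calls.

## Working session

There is one attempt and no reset: what is moved stays moved. The work goes in short steps, Python scripts to look and compute and a tool call to move; the robot and the scene stay as the last step left them, time stands still between calls to the robot, and variables do not carry over. Pictures are saved under pics/ and viewed, about 8 in all and at most 12, crops included, and the job is handed in when it is done.

Besides the shell and the picture viewer there is one more tool, called after "Emit:" by a JSON object that holds its "method" and its "body", one argument or row to a line. jog_arm: Moves the arm, as the interface text tells. Its arguments: {"type":"object","properties":{"series":{"type":"array"},"squeeze":{"type":"number"}},"required":["series"]}

```bash
mkdir -p pics
cat > h.py <<'E'
from station import env
import numpy as np, cv2
def shot(n,f):
    c=env.capture(n); cv2.imwrite('pics/'+f,c['color'][:,:,::-1]); np.save('pics/'+f+'.npy',c,allow_pickle=True); return c
def ray(c,u,v,z):
    R=np.array(c['R']);t=np.array(c['t']);C=-R.T@t
    d=R.T@np.array([(u-c['cx'])/c['fx'],(v-c['cy'])/c['fy'],1]); return C+d*(z-C[2])/d[2]
def proj(c,X):
    p=np.array(c['R'])@np.array(X,float)+np.array(c['t']); return c['fx']*p[0]/p[2]+c['cx'],c['fy']*p[1]/p[2]+c['cy']
E
python3 - <<'E'
from h import *
for n in('top','side'):
    c=shot(n,n+'1.png'); print(n,c['R'],c['t'],c['fx'])
print(env.sense())
E
```

```text
top [[ 0.02472576 -0.99968304 -0.00473795]
 [-0.99688801 -0.02430121 -0.07499162]
 [ 0.07485271  0.00657743 -0.99717291]] [  12.19925986  539.73226391 1484.63877256] 433.88463516832167
side [[-0.92710985 -0.37431816  0.01879462]
 [-0.26294575  0.61389105 -0.74430996]
 [ 0.26707088 -0.69499906 -0.66756981]] [ 466.60687524  180.78886036 1011.7063556 ] 396.84352877118823
{'time_s': 0.1, 'qpos': array([-1.29451461e+00,  5.28396586e-01,  1.43373562e+00, -2.96661658e-05,
        1.18141441e+00, -1.78524730e-01]), 'qd': array([ 3.84950455e-04, -2.10941042e-03, -5.25122791e-03,  2.13713584e-05,
        1.01049153e-03, -1.64630202e-04]), 'joint_efforts': array([-8.06159660e-04, -4.40989816e+01, -1.77148980e+01,  6.35416643e-02,
        5.34126547e-02, -3.54115014e-05]), 'tcp_pos': array([ 274.39086744, -560.86491874,  238.66735546]), 'tool_rot': array([ 9.74253381e-01,  2.25453755e-01, -6.14353528e-05, -9.75147249e-04]), 'force': array([0.45237705, 0.09849975, 0.00955959]), 'ft_torque': array([ 0.00410717, -0.02282004, -0.0049306 ]), 'grip_width': 87.32687290128443}
```

View pics/top1.png

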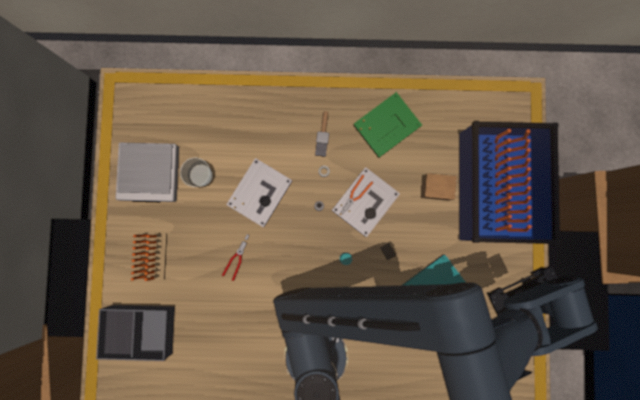

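View pics/side1.png

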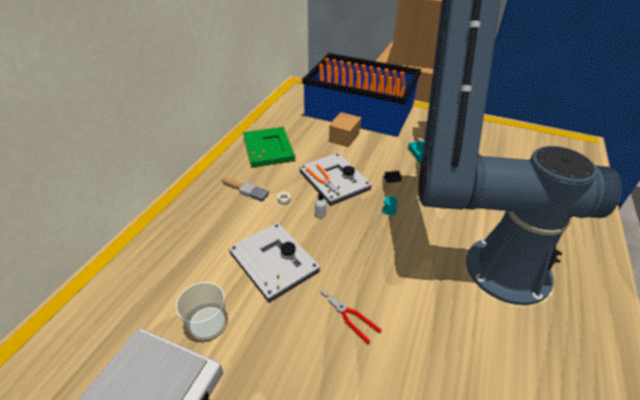

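The candidates in the top view are:
- **Jigs:** white jig with orange pliers (366,202), white jig without pliers (259,193), green look-alike (388,125) and turquoise look-alike (435,270).
- **Discs:** black at (371,213) and (264,200), and a turquoise look-alike at (345,258).

I choose the jig at (366,202) with the disc at (371,213), and will check it in a close crop.

Run:
```python
from h import *
a=cv2.imread('pics/top1.png')[160:242,325:407]; b=cv2.imread('pics/side1.png')[145:210,290:380]
a=cv2.resize(a,(574,574),interpolation=cv2.INTER_CUBIC)
cv2.imwrite('pics/c1.png',a)
```

```text
(no output)
```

View pics/c1.png

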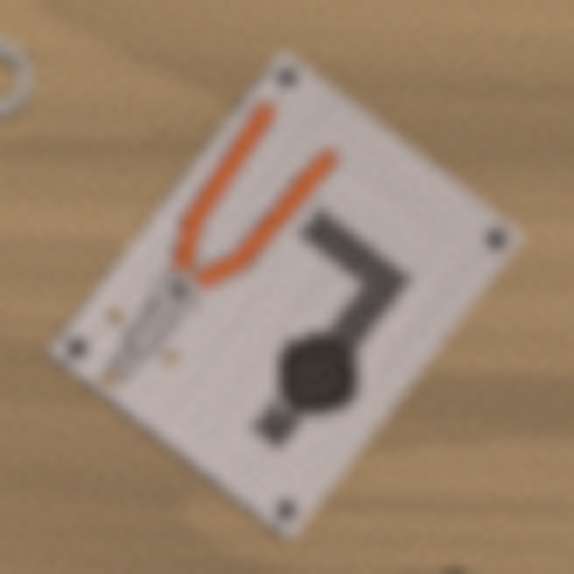

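The crop confirms it: orange pliers lie in this white jig. In crop pixels, the black disc is at (318,372) in the long leg, the corner is near (400,280) and the short leg ends near (315,225), towards the pliers.

```bash
cat > jig.py <<'E'
from h import *
from scipy.optimize import least_squares
c=np.load('pics/top1.png.npy',allow_pickle=True).item()
px=lambda p:(325+(p[0]+.5)/7-.5,160+(p[1]+.5)/7-.5)
L=np.array([[95,75],[95,-75],[-95,-75],[-95,75]])
P=[(285,50),(523,238),(292,538),(48,350)]
W=np.array([ray(c,*px(p),24)[:2] for p in P])
rot=lambda a:np.array([[np.cos(a),-np.sin(a)],[np.sin(a),np.cos(a)]])
s=least_squares(lambda q:(L@rot(q[2]).T+q[:2]-W).ravel(),[*W.mean(0),0.8])
o,th=s.x[:2],s.x[2]; Rj=rot(th)
toj=lambda w:Rj.T@(np.array(w)[:2]-o)
tow=lambda j:Rj@np.array(j)+o
E
python3 - <<'E'
from jig import *
print(o,np.degrees(th),s.fun.round(1)); d=ray(c,*px((318,372)),50); print('disc',d,toj(d))
for n,p in dict(slotend=(316,222),corner=(400,280),start=(270,428)).items(): print(n,toj(ray(c,*px(p),22)))
a=np.load('pics/side1.png.npy',allow_pickle=True).item()
for n,p,z in(('disc',toj(d),50),('c++',(95,75),24),('c+-',(95,-75),24),('c--',(-95,-75),24),('c-+',(-95,75),24)): print(n,proj(a,[*tow(p),z]))
print('carton',[toj(ray(c,u,v,70)) for u,v in((422,174),(422,198))], 'bottle',toj(ray(c,319,206,80)))
for j in((-70,-35),(37,-100),(35,-25)): print(j,tow(j))
E
```

```text
[ 537.62015566 -159.98673165] -36.80931237542608 [-0.1  0.2  0.9 -0.9 -0.6  1.1 -0.2 -0.5]
disc [ 497.81749963 -172.47656387   50.        ] [-24.38403009 -33.84769434]
slotend [37.09811075 10.29413012]
corner [ 39.96469383 -39.93363188]
start [-57.64654344 -34.19550485]
disc (np.float64(346.6884170186127), np.float64(168.6071426380357))
c++ (np.float64(297.6491004532342), np.float64(165.63273001981094))
c+- (np.float64(336.80309632126523), np.float64(152.26326558254345))
c-- (np.float64(370.0713672189249), np.float64(183.44544272541077))
c-+ (np.float64(328.5826665297252), np.float64(199.7912763966813))
carton [array([184.66601046, -90.14237303]), array([ 120.08044257, -139.05551279])] bottle [-115.03475882  115.22543278]
(-70, -35) [ 460.60539494 -146.06816022]
(37, -100) [ 507.32824019 -262.21881984]
(35, -25) [ 550.6635023  -200.97296237]
```

Emit:
{"method": "jog_arm", "body": {
  "series": [
    [[0.178, 0.421, -0.09, 0, 0, 27.1, 0], [0.178, 0.421, -0.09, 0, 0, 27.1, 0], [0.178, 0.421, -0.09, 0, 0, 27.1, 0], [0.178, 0.421, -0.09, 0, 0, 27.1, 0], [0.178, 0.421, -0.09, 0, 0, 27.1, 0], [0.178, 0.421, -0.09, 0, 0, 27.1, 0], [0.178, 0.421, -0.09, 0, 0, 27.1, 0], [0.178, 0.421, -0.09, 0, 0, 27.1, 0], [0.178, 0.421, -0.09, 0, 0, 27.1, 0], [0.178, 0.421, -0.09, 0, 0, 27.1, 0], [0.178, 0.421, -0.09, 0, 0, 27.1, 0], [0.178, 0.421, -0.09, 0, 0, 27.1, 0], [0.178, 0.421, -0.09, 0, 0, 27.1, 0], [0.178, 0.421, -0.09, 0, 0, 27.1, 0], [0.178, 0.421, -0.09, 0, 0, 27.1, 0]]
  ],
  "squeeze": 10
}}

```text
time_s: 1.35
tcp_pos: [452.7, -141.8, 149.7]
tool_rot: [0.895, 0.447, 0.0, 0.001]
force: [-0.3, 0.2, 0.4]
grip_width: 1.4
```

Run:
```python
from jig import *
e=env.sense(); print(e['tcp_pos'],e['tool_rot'],e['grip_width'],toj(e['tcp_pos']))
w=shot('wrist','w1.png')
for j,z in(((95,75),24),((95,-75),24),((-95,-75),24),((-24.4,-34),50),((35,7),24)): print(j,np.round(proj(w,[*tow(j),z])))
print(np.round(proj(w,e['tcp_pos']+[0,0,-17])))
```

```text
[ 452.70756554 -141.8210602   149.74875362] [8.94540621e-01 4.46986322e-01 9.24865264e-05 5.45637244e-04] 1.4107675697478739 [-78.86793658 -36.33164131]
(95, 75) [516.  75.]
(95, -75) [489. 230.]
(-95, -75) [306. 231.]
(-24.4, -34) [381. 200.]
(35, 7) [440. 151.]
[321. 242.]
```

View pics/w1.png

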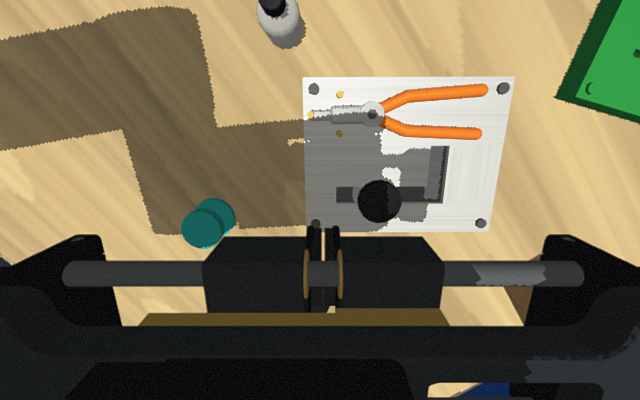

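The wrist view agrees with the top-view jig fit to within 2 px: the disc is at (380,201) where I predicted (381,200). The closed fingers stand behind the disc on the -x side, clear of it. Next I lower the tool and push along +x.

Emit:
{"method": "jog_arm", "body": {
  "series": [
    [[0.001, 0.001, -0.03, 0, 0, 0, 0], [0.001, 0.001, -0.06, 0, 0, 0, 0], [0.001, 0.001, -0.09, 0, 0, 0, 0], [0.001, 0.001, -0.1, 0, 0, 0, 0], [0.001, 0.001, -0.1, 0, 0, 0, 0], [0.005, -0.002, -0.1, 0, 0, 0, 0], [0.009, -0.005, -0.1, 0, 0, 0, 0], [0.013, -0.008, -0.1, 0, 0, 0, 0], [0.017, -0.011, -0.1, 0, 0, 0, 0], [0.021, -0.014, -0.1, 0, 0, 0, 0], [0.025, -0.017, -0.1, 0, 0, 0, 0], [0.029, -0.02, -0.1, 0, 0, 0, 0], [0.033, -0.023, -0.1, 0, 0, 0, 0], [0.037, -0.026, -0.1, 0, 0, 0, 0], [0.041, -0.029, -0.1, 0, 0, 0, 0], [0.045, -0.032, -0.1, 0, 0, 0, 0], [0.049, -0.035, -0.1, 0, 0, 0, 0], [0.049, -0.035, -0.1, 0, 0, 0, 0]]
  ]
}}

```text
time_s: 2.9
tcp_pos: [503.1, -176.5, 49.6]
tool_rot: [0.894, 0.447, 0.001, 0.001]
force: [-0.7, -1.3, 0.1]
grip_width: 0.6
```

Run:
```python
from jig import *
e=env.sense(); print(e['tcp_pos'],e['force'],toj(e['tcp_pos']))
w=shot('wrist','w2.png')
cv2.imwrite('pics/w2c.png',cv2.resize(w['color'][60:330,220:580,::-1],(720,540)))
for j,z in(((95,-75),24),((-24.4,-35),50),((0,-35),50),((10,-35),50),((20,-35),50)): print(j,np.round((np.array(proj(w,[*tow(j),z]))-[220,60])*2))
```

```text
[ 503.07196879 -176.51854843   49.61712845] [-0.69516765 -1.31298731  0.10587375] [-17.75535328 -33.93560979]
(95, -75) [524. 460.]
(-24.4, -35) [179. 395.]
(0, -35) [265. 395.]
(10, -35) [300. 395.]
(20, -35) [334. 395.]
```

View pics/w2c.png

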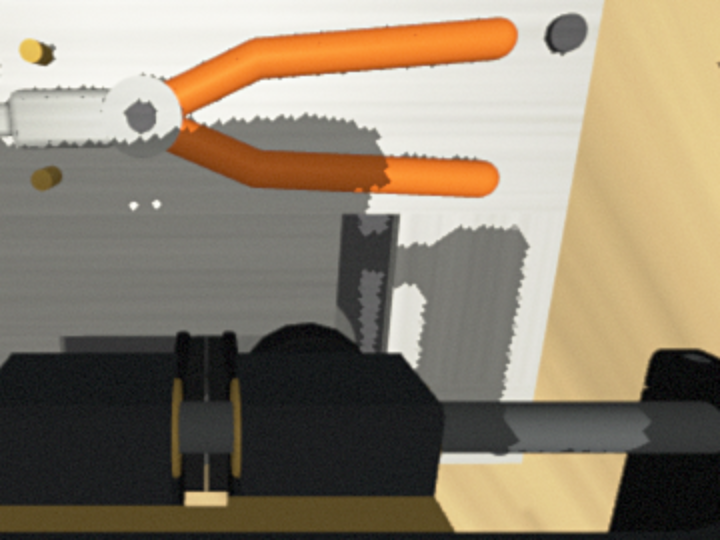

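The wrist crop shows the disc just right of the fingertips, centred at about (307,390). That puts it at jig x ≈ 12 mm, being pushed in contact, with the pliers undisturbed. About 25 mm remains to the corner.

Emit:
{"method": "jog_arm", "body": {
  "series": [
    [[0.003, -0.0022, 0, 0, 0, 0, 0], [0.006, -0.0045, 0, 0, 0, 0, 0], [0.009, -0.0068, 0, 0, 0, 0, 0], [0.012, -0.009, 0, 0, 0, 0, 0], [0.015, -0.0112, 0, 0, 0, 0, 0], [0.017, -0.0128, 0, 0, 0, 0, 0], [0.018, -0.0135, 0, 0, 0, 0, 0], [0.019, -0.0142, 0, 0, 0, 0, 0], [0.019, -0.0142, 0, 0, 0, 0, 0]]
  ]
}}

```text
time_s: 3.7
tcp_pos: [520.8, -189.8, 49.6]
tool_rot: [0.894, 0.447, 0.0, 0.0]
force: [-0.5, 0.4, -0.6]
grip_width: 0.4
```

Emit:
{"method": "jog_arm", "body": {
  "series": [
    [[0.0008, -0.0006, 0, 0, 0, 0, 0], [0.0008, -0.0006, 0, 0, 0, 0, 0]]
  ]
}}

```text
time_s: 3.87
tcp_pos: [521.4, -190.3, 49.6]
tool_rot: [0.894, 0.447, 0.0, 0.0]
force: [-0.3, -0.1, -0.2]
grip_width: 0.4
```

Emit:
{"method": "jog_arm", "body": {
  "series": [
    [[0.0008, -0.0006, 0, 0, 0, 0, 0], [0.0008, -0.0006, 0, 0, 0, 0, 0]]
  ]
}}

```text
time_s: 4.03
tcp_pos: [522.2, -190.9, 49.6]
tool_rot: [0.894, 0.447, 0.0, 0.0]
force: [-0.5, -0.6, -0.3]
grip_width: 0.5
```

Emit:
{"method": "jog_arm", "body": {
  "series": [
    [[0.0008, -0.0006, 0, 0, 0, 0, 0], [0.0016, -0.0012, 0, 0, 0, 0, 0], [0.0016, -0.0012, 0, 0, 0, 0, 0]]
  ]
}}

```text
time_s: 4.28
tcp_pos: [522.5, -191.1, 49.3]
tool_rot: [0.894, 0.447, -0.001, -0.002]
force: [-3.2, 1.2, 2.6]
grip_width: 0.4
```

Emit:
{"method": "jog_arm", "body": {
  "series": [
    [[0.0008, -0.0006, 0, 0, 0, 0, 0], [0.0016, -0.0012, 0, 0, 0, 0, 0], [0.0016, -0.0012, 0, 0, 0, 0, 0]]
  ]
}}

```text
time_s: 4.53
tcp_pos: [522.8, -191.4, 49.1]
tool_rot: [0.894, 0.447, -0.002, -0.003]
force: [-4.3, 3.8, 3.2]
grip_width: 0.5
```

Run:
```python
from jig import *
e=env.sense(); print(e['tcp_pos'],e['force'],toj(e['tcp_pos']))
w=shot('wrist','w3.png'); s=shot('side','s3.png')
cv2.imwrite('pics/w3c.png',np.hstack([cv2.resize(w['color'][100:330,260:500,::-1],(480,460)),cv2.resize(s['color'][140:215,300:352,::-1],(319,460))]))
for j,z in(((30,-35),50),((37,-35),50)): print(j,np.round((np.array(proj(w,[*tow(j),z]))-[260,100])*2))
```

```text
[ 522.80823256 -191.38276207   49.06521587] [-4.33933661  3.84574113  3.15448156] [  6.95211965 -34.01134847]
(30, -35) [203. 316.]
(37, -35) [228. 316.]
```

View pics/w3c.png

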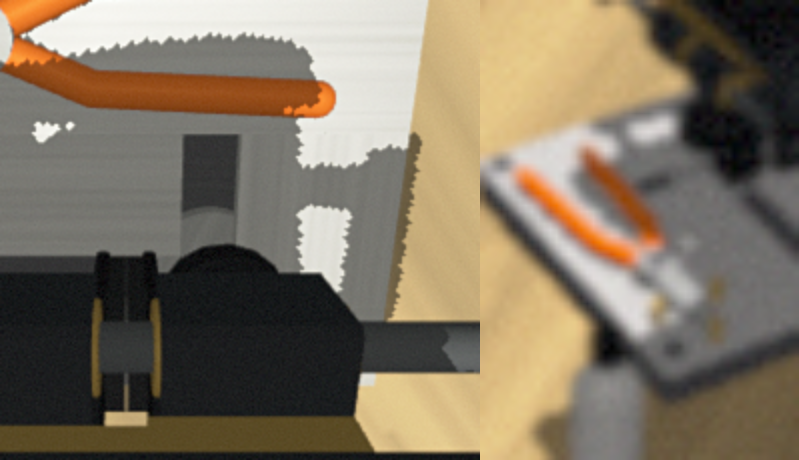

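The disc is at the corner: it sits at about (225,300) in the crop (x ≈ 36.5 mm), and the arm stalled against the slot end with about 6 N. Next I back off, go up and over to the -y side, and lower.

Emit:
{"method": "jog_arm", "body": {
  "series": [
    [[-0.008, 0.006, 0, 0, 0, 0, 0], [-0.016, 0.012, 0, 0, 0, 0, 0], [-0.016, 0.012, 0.03, 0, 0, 0, 0], [-0.016, 0.012, 0.06, 0, 0, 0, 0], [-0.016, 0.012, 0.06, 0, 0, 0, 0], [-0.013, -0.01, 0.06, 0, 0, 0, 0], [-0.01, -0.033, 0.06, 0, 0, 0, 0], [-0.007, -0.055, 0.06, 0, 0, 0, 0], [-0.007, -0.055, 0.06, 0, 0, 0, 0], [-0.007, -0.055, 0.06, 0, 0, 0, 0], [-0.007, -0.055, 0.03, 0, 0, 0, 0], [-0.007, -0.055, 0.001, 0, 0, 0, 0], [-0.007, -0.055, 0.001, 0, 0, 0, 0], [-0.007, -0.055, 0.001, 0, 0, 0, 0]]
  ]
}}

```text
time_s: 5.8
tcp_pos: [516.8, -246.2, 49.2]
tool_rot: [0.894, 0.448, -0.001, -0.002]
force: [-1.0, -0.5, -0.8]
grip_width: 0.6
```

Run:
```python
from jig import *
e=env.sense(); print(e['tcp_pos'],e['tool_rot'],e['force'],toj(e['tcp_pos']))
w=shot('wrist','w4.png')
cv2.imwrite('pics/w4c.png',cv2.resize(w['color'][0:270,180:480,::-1],(600,540)))
for j,z in(((37,-35),50),((35,7),50)): print(j,np.round((np.array(proj(w,[*tow(j),z]))-[180,0])*2))
```

```text
[ 516.79783274 -246.18266713   49.20888795] [ 0.89415261  0.44775489 -0.00109014 -0.00233965] [-1.02572135 -0.49254415 -0.80200441] [ 34.97355697 -81.48716917]
(37, -35) [290. 352.]
(35, 7) [282. 181.]
```

View pics/w4c.png

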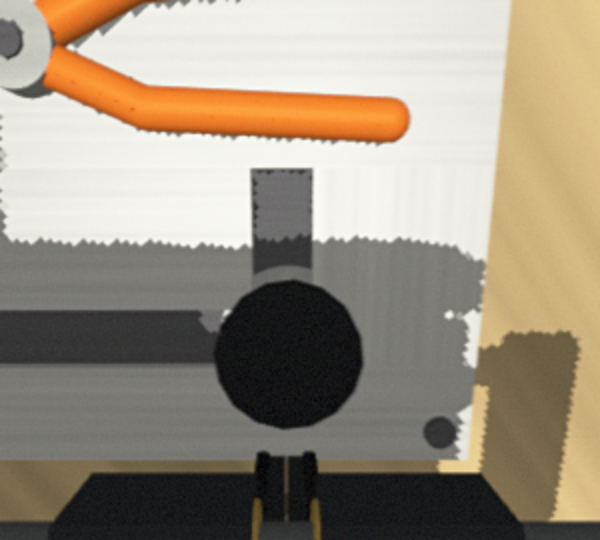

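The disc is at (289,354), which is the corner position (37,-35), and the fingers are centred behind it on the -y side. I push along +y.

Emit:
{"method": "jog_arm", "body": {
  "series": [
    [[0.0024, 0.0032, 0, 0, 0, 0, 0], [0.0048, 0.0064, 0, 0, 0, 0, 0], [0.0072, 0.0096, 0, 0, 0, 0, 0], [0.0096, 0.0128, 0, 0, 0, 0, 0], [0.012, 0.016, 0, 0, 0, 0, 0], [0.0144, 0.0192, 0, 0, 0, 0, 0], [0.0168, 0.0224, 0, 0, 0, 0, 0], [0.0192, 0.0256, 0, 0, 0, 0, 0], [0.0216, 0.0288, 0, 0, 0, 0, 0], [0.024, 0.032, 0, 0, 0, 0, 0], [0.0264, 0.0352, 0, 0, 0, 0, 0], [0.0288, 0.0384, 0, 0, 0, 0, 0], [0.0306, 0.0408, 0, 0, 0, 0, 0], [0.0312, 0.0416, 0, 0, 0, 0, 0], [0.0312, 0.0416, 0, 0, 0, 0, 0]]
  ]
}}

```text
time_s: 7.1
tcp_pos: [549.8, -206.3, 50.5]
tool_rot: [0.894, 0.448, 0.0, -0.0]
force: [0.1, -0.1, 0.8]
grip_width: 0.5
```

Emit:
{"method": "jog_arm", "body": {
  "series": [
    [[0.0012, 0.0016, 0, 0, 0, 0, 0], [0.0018, 0.0024, 0, 0, 0, 0, 0], [0.0018, 0.0024, 0, 0, 0, 0, 0]]
  ]
}}

```text
time_s: 7.35
tcp_pos: [551.5, -204.2, 50.5]
tool_rot: [0.894, 0.447, 0.0, -0.0]
force: [-0.8, 0.5, 0.3]
grip_width: -0.0
```

Emit:
{"method": "jog_arm", "body": {
  "series": [
    [[0.0006, 0.0008, 0, 0, 0, 0, 0], [0.0012, 0.0016, 0, 0, 0, 0, 0], [0.0012, 0.0016, 0, 0, 0, 0, 0]]
  ]
}}

```text
time_s: 7.6
tcp_pos: [552.5, -202.7, 50.5]
tool_rot: [0.894, 0.447, -0.0, 0.0]
force: [-0.5, -0.4, 0.3]
grip_width: 0.5
```

Run:
```python
from jig import *
e=env.sense(); print(e['tcp_pos'],e['force'],toj(e['tcp_pos']))
```

```text
[ 552.53925478 -202.65765096   50.54089526] [-0.45913506 -0.44721965  0.33762724] [ 37.51117868 -25.22495486]
```

Emit:
{"method": "jog_arm", "body": {
  "series": [
    [[0.0006, 0.0008, 0, 0, 0, 0, 0], [0.0012, 0.0016, 0, 0, 0, 0, 0], [0.0012, 0.0016, 0, 0, 0, 0, 0]]
  ]
}}

```text
time_s: 7.85
tcp_pos: [553.0, -202.0, 50.8]
tool_rot: [0.894, 0.448, -0.001, 0.0]
force: [-3.7, -4.8, 2.7]
grip_width: 0.6
```

Emit:
{"method": "jog_arm", "body": {
  "series": [
    [[0.0006, 0.0008, 0, 0, 0, 0, 0], [0.0012, 0.0016, 0, 0, 0, 0, 0], [0.0012, 0.0016, 0, 0, 0, 0, 0]]
  ]
}}

```text
time_s: 8.1
tcp_pos: [553.4, -201.5, 51.1]
tool_rot: [0.894, 0.449, -0.002, 0.001]
force: [-7.6, -7.5, 5.0]
grip_width: -0.2
```

Emit:
{"method": "jog_arm", "body": {
  "series": [
    [[0.0003, 0.0004, 0, 0, 0, 0, 0], [0.0006, 0.0008, 0, 0, 0, 0, 0], [0.0006, 0.0008, 0, 0, 0, 0, 0]]
  ]
}}

```text
time_s: 8.35
tcp_pos: [553.5, -201.3, 51.3]
tool_rot: [0.894, 0.449, -0.003, 0.001]
force: [-8.6, -10.5, 6.2]
grip_width: 0.5
```

Run:
```python
from jig import *
e=env.sense(); print(e['tcp_pos'],e['force'],toj(e['tcp_pos']))
```

```text
[ 553.50221137 -201.27767413   51.264356  ] [ -8.55204023 -10.49987199   6.16131377] [ 37.45533619 -23.54313945]
```

The push has stalled hard at about 14 N. Next I back off, rise and look.

Emit:
{"method": "jog_arm", "body": {
  "series": [
    [[-0.006, -0.008, 0, 0, 0, 0, 0], [-0.015, -0.02, 0, 0, 0, 0, 0], [-0.03, -0.04, 0, 0, 0, 0, 0], [-0.03, -0.04, 0.0, 0, 0, 0, 0], [-0.03, -0.04, 0.03, 0, 0, 0, 0], [-0.03, -0.04, 0.07, 0, 0, 0, 0], [-0.03, -0.04, 0.1, 0, 0, 0, 0], [-0.03, -0.04, 0.1, 0, 0, 0, 0], [-0.03, -0.04, 0.1, 0, 0, 0, 0]]
  ]
}}

```text
time_s: 9.1
tcp_pos: [527.0, -239.0, 152.6]
tool_rot: [0.894, 0.447, 0.002, 0.002]
force: [-1.1, -0.7, 0.1]
grip_width: 0.6
```

Run:
```python
from jig import *
e=env.sense(); print(e['tcp_pos'],e['force'],toj(e['tcp_pos']))
w=shot('wrist','w5.png')
X,Y=200,20
im=cv2.resize(w['color'][Y:Y+250,X:X+280,::-1],(784,600)[:1]+(600,)) if 0 else cv2.resize(w['color'][Y:Y+240,X:X+300,::-1],(750,600))
cv2.imwrite('pics/w5c.png',im)
for j,z in(((35,7),50),((35,3),50),((95,75),24),((95,-75),24)): print(j,np.round((np.array(proj(w,[*tow(j),z]))-[X,Y])*2.5))
g=w['color'].max(2); u,v=proj(w,[*tow((35,7)),50]); m=((g<45)*255).astype(np.uint8)
n,l,st,ct=cv2.connectedComponentsWithStats(m)
for k in range(1,n):
    if np.hypot(*(ct[k]-[u,v]))<15 and st[k,4]>200: print(st[k],ct[k],toj(ray(w,*ct[k],50)))
```

```text
[ 527.01376229 -239.03606785  152.58555128] [-1.07283157 -0.69445885  0.0629563 ] [ 38.87086586 -69.64444645]
(35, 7) [291. 239.]
(35, 3) [291. 251.]
(95, 75) [464.  35.]
(95, -75) [441. 448.]
[296 113  44  28 857] [318.43757293 126.39439907] [36.69655044 -1.93741794]
```

View pics/w5c.png

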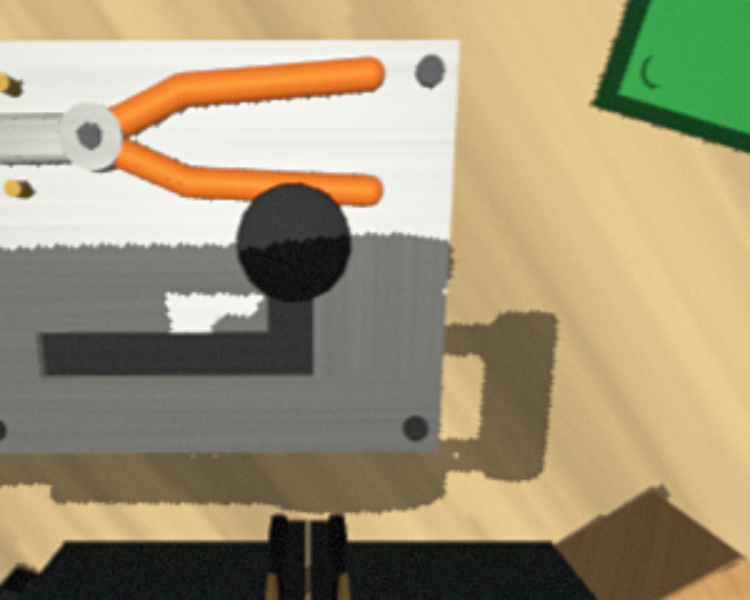

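The picture shows the disc centred at (294,242). The slot end projects to (291,239) and the 3 mm limit to (291,251), so the disc is home and over the nearer handle. The pliers are in place and the tool is clear, so I hand in.

```bash
python3 -c "
from station import env
print(env.sign_off())"
```

```text
the job is handed in; nothing more can be done
None
```

I pushed the loaded jig's disc to the corner and then home over the pliers' handle, and handed the job in at about 9 s of the 48 s allowed. With closed fingertips against the rim only, I pushed along the long leg until it stalled at about 6 N. I then went round to the other side and pushed up the short leg until it stalled at about 14 N.

**Last checks:**
- **Disc:** the final wrist picture put it at about (36, 6) mm in the jig's frame. The end is at (35, 7), and y must be over 3 mm.
- **Pliers:** no shift was visible; I did not measure them numerically.
- **Tool:** it was clear of everything, with the fingertips about 135 mm above the bench.
- **Empty jig and bystanders:** I did not re-photograph these at the end, but the tool never went near them while low.

**Disagreement:** an automatic threshold on the same picture gave y = -1.9 mm. It had picked up only the shaded half of the disc, so I went by the full outline and the stall.

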